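Set a plate to its bend line on a bending block

TASK

Get the flat metal plate ready for bending: push it with the fingertips, without picking it up, until its long left side lies flush along the fence of the bending block and its front end sticks out 30 mm over the block's front edge (the edge towards the robot), so that the scribed bend line sits right over that edge. Leave the plate lying flat there, and leave everything else where it is, including the big nut on the block.

Things in the scene. Friction and masses are not known exactly. Their poses are not given: they have to be found in the camera images.
- block: Fixed bending block, grey base, dark steel top: 240 (x) x 220 mm (y), flat top 40 mm above the bench. On its left (+y) side a bright steel fence, 20 mm wide, 230 long, 12 mm above the top (screw heads 3 more), inner face at y = +90. Front edge at x = -120. Origin: centre of the underside, on the bench; x away from the robot (turned up to 0.3 rad either way), y left.
- block_edge (a point): Point on the top front edge of the block, at block x = -120 mm, y = +45 mm, z = 40 mm; axes as the block's.
- fence_face (a point): Point at the foot of the fence's inner face, at block x = 0, y = +90 mm, z = 40 mm; axes as the block's.
- plate: Loose aluminium plate, 130 (x) x 90 (y) x 6 mm thick, 0.15 to 0.3 kg, flat on the block, right of the fence. Two 9 mm holes near its front (-x) end; a dark line scribed across it 30 mm from that end. Origin: centre of the underside. Starts wholly on the block, turned up to 0.3 rad against it, its centre 0 to 50 mm behind the block's centre.
- plate_front (a point): Middle of the plate's front (-x) end, at its underside; axes as the plate's.
- plate_left_front (a point): Front corner of the plate's left (+y) side, at its underside.
- plate_left_rear (a point): Rear corner of the plate's left (+y) side, at its underside.
- big_nut: Loose steel hexagon nut, 51 x 44 x 21 mm high, lying on the block's top at its right front corner; a bystander. Origin: centre of the underside.
- battery: Loose round battery cell, 34 mm across, 62 mm high, standing on the bench left of the block; a bystander. Origin: centre of the underside.
- relay: Loose plug-in relay with a black foot, 55 x 45 x 60 mm high, standing on the bench left of the block; a bystander. Origin: centre of the underside.
- insulator: Loose white porcelain insulator, 47 mm across, 50 mm high, standing on the bench right of the block; a bystander. Origin: centre of the underside.
- terminal_strip: Loose terminal strip, 26 x 104 x 23 mm high, lying on the bench right of the block; a bystander. Origin: centre of the underside.
Things that resemble listed ones, but are neither listed nor needed, are in the scene too. There is more than one size of the plate; the one meant has the size given above.

How it is judged:
At the end, for the whole second after the job is handed in: The plate lies flat and at rest on the block's top (tilt under 0.03 rad, underside within 3 mm of the top), its front end 30 mm (plus or minus 6 mm) beyond the block's front edge, and both ends of its left side within 4 mm of the fence (x of plate_front in the frame of block_edge between -0.036 and -0.024 m and y of each of plate_left_front, plate_left_rear in the frame of fence_face above -0.004 m and angle between plate's own z axis and vertical below 0.03 rad and z of plate in the frame of block between 0.037 and 0.043 m and linear speed of plate below 0.01 m/s); the robot touches nothing.
It fails at once if the plate is lifted off the block or falls from it (underside more than 10 mm above or below the top) (z of plate in the frame of block above 0.05 m or z of plate in the frame of block below 0.03 m).
It fails at once if the plate is tipped up by more than 0.15 rad (angle between plate's own z axis and vertical above 0.15 rad).
It fails at once if a bystander (nut, battery, relay, insulator, terminal strip) is moved by more than 15 mm (distance of any of big_nut, battery, relay, insulator, terminal_strip from where it was at the start of the episode above 0.015 m).
It also fails if it takes over 45 s, if anything falls off the work surface, if the arm or the gripper's body presses on something with over 40 N, if the wrist force passes 120 N, or if a joint passes its speed limit or range.

ROBOT

A 6-joint arm with a two-finger parallel gripper is mounted at the origin on a cart in front of the work surface, level with it; the furniture and walls round the work are solid. World frame = base frame: x ahead of the robot, y to its left, z up, the work surface at z = 0. Lengths are in m, angles in rad, forces in N, time in s.
With the tool pointing down it reaches from about 0.3 to 0.825 m from the base axis. Payload 5.4 kg.
Tool frame: the origin (TCP) lies on the centre line of the jaws, within the pads' length; the fingertips stand 8 mm ahead of it and the grasp point (between the pads) lies 11 mm behind it (bot.tcp_to_tips is the distance from the TCP to the fingertips, in m); z points along the fingers, y is the line along which they close (so a half turn about z gives the same grasp; the last joint's range is limited). The gripper opens to 92 mm and grips with 3 to 60 N. Pads are 20 mm wide; open, the fingers measure 128 mm over their backs; the gripper's body (75 mm by 189 mm) begins 69 mm behind the grasp point.
Start: joints at [1.135, 0.158, 1.597, -0, 1.386, -0.21], TCP at [0.129, 0.56, 0.223] pointing down, gripper open.
Joint ranges: [-2.91, 2.91], [-0.94, 2.29], [0.18, 2.7], [-1.29, 4.43], [0.17, 2.64], [-3, 3]. Speed limits (rad/s): [2.57, 2.57, 3.14, 3.14, 3.14, 3.14].

INTERFACE

Orientations are given as a unit quaternion [x, y, z, w].
In Python, from station import readout, camera, order, bot gives the robot as it stands. The module is installed in compiled form; this text tells all that it offers.
- The arm moves only by the shell command python3 -m jog 'ROWS' [FORCE]. ROWS is JSON, a list of rows, each a list of 5 numbers: the shift along the tool's x, y, z in units of 30 mm (1.0 is 30 mm), then the turn about the tool's z in units of 10 degrees (1.0 is 10 degrees), then the gripper's target within -1 to 1 (fully open at 1, half-way at 0, shut at -1). In form: [[tx, ty, tz, turn, grip], ...]. A call has 1 to 20 rows; each row is the pose to reach, as a shift and turn from the pose commanded when the call began, along the tool's axes at that moment; what a row does not reach only later rows make up. A row lasts 1/8 s, in which the tool goes at most 62.5 mm and 10.7 degrees, less where a joint would pass 70% of its speed; a pose out of reach is approached as far as the arm can. A call with a gripper value outside its range is refused whole. The fingers move at their own pace and stop on an object; FORCE is the grip in N (left out, the last holds). Time passes only in rows, so rows that repeat a pose let the fingers close. It gives the time, the measured TCP pose, the force, the opening and the grip force at its end, in the units of the state.
- readout.get_obs(): the state, without advancing time (a new reading comes with each control period).
- camera(name): name is "scene" or "top" or "wrist"; returns a dict with "img" (480x640x3 uint8, red, green, blue), "fx", "fy", "cx", "cy" (pixels), "R" (3x3) and "t" (3): a world point X has camera coordinates R X + t; the wrist camera has in their place "mount" (4x4, takes a point from camera to tool coordinates, whose origin is the TCP and whose axes are the flange's). Camera axes: x right, y down, z forward; pixel columns grow to the right and rows downward; lengths in m; the calibration is good to about 2 mm. A picture is of the moment at which its call begins: read the wrist's pose just before it. There is no depth.
- order.close_job(): hands the job in; it is judged then, once.
The state is a dict: "clock": time; "q": joint angles; "qvel": joint speeds; "joint_efforts": joint torques, N m; "position": TCP position; "orientation": TCP orientation; "ft_force": force on the tool from outside, world axes, zero at the start; "ft_torque": the same for the moment, N m; "grip_width": finger opening in m; "grip_force": force on a finger pad.
Only numpy, scipy, OpenCV 4.12 (cv2) and the standard library are available. Lean on these libraries where they do the work, as an engineer would, in place of code of your own. Each camera call takes 0.05 s, during which the arm holds its last target. There are 200 camera calls.

## Working session

There is one attempt and no reset: what is moved stays moved. The work goes in short steps, Python scripts to look and compute and a shell command to move; the robot and the scene stay as the last step left them, time stands still between calls to the robot, and variables do not carry over. Pictures are saved under pics/ and viewed, at most 10 in all, crops included, and the job is handed in when it is done.

```bash
mkdir -p pics; python3 - <<'E'
from station import readout,camera
import cv2
o=readout.get_obs();print({k:o[k] for k in('clock','position','orientation','grip_width','ft_force')})
for n in('top','scene'):
    c=camera(n);cv2.imwrite(f'pics/{n}0.png',c['img'][:,:,::-1]);print(n,c['fx'],c['fy'],c['cx'],c['cy'],c['R'],c['t'])
print(camera('wrist')['mount'])
E
```

```text
{'clock': 0.0, 'position': array([0.1284868 , 0.55982575, 0.22162066]), 'orientation': array([ 1.12656353e-01,  9.93633553e-01, -9.06500390e-04, -2.95373939e-04]), 'grip_width': 0.09151165197494181, 'ft_force': array([-0.18751875,  1.32231632,  0.27495174])}
top 610.9397831148198 610.9397831148198 325.94743830469207 232.60013163877576 [[-3.08965986e-02 -9.99522353e-01 -6.82889321e-04]
 [-9.79426954e-01  3.04117201e-02 -1.99494283e-01]
 [ 1.99419763e-01 -5.49485458e-03 -9.79898752e-01]] [0.00470887 0.57338704 1.03731171]
scene 490.58622894298037 490.58622894298037 316.3897833409189 242.35525649018567 [[ 0.78577662 -0.61842914  0.01002444]
 [-0.44368475 -0.57489016 -0.68749193]
 [ 0.43092799  0.53576739 -0.72612283]] [-0.44237732  0.32466861  0.87049882]
[[-6.40339704e-04 -9.55265516e-01 -2.95748853e-01  8.52887681e-02]
 [ 9.99999794e-01 -6.24604500e-04 -1.47680814e-04  1.76541886e-04]
 [-4.36516751e-05 -2.95748887e-01  9.55265719e-01 -1.61966665e-01]
 [ 0.00000000e+00  0.00000000e+00  0.00000000e+00  1.00000000e+00]]
```

View pics/top0.png

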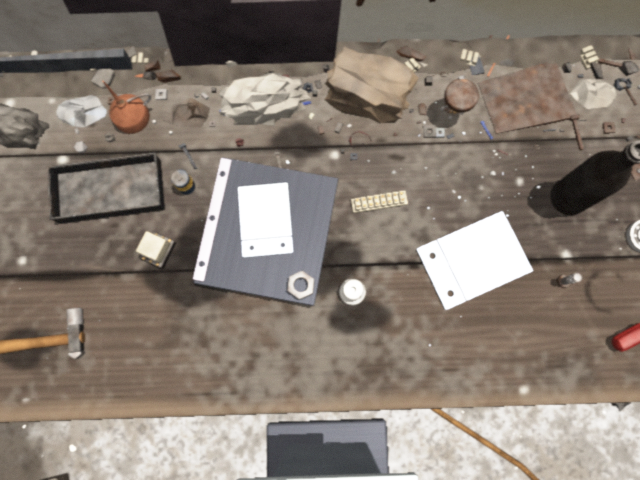

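View pics/scene0.png

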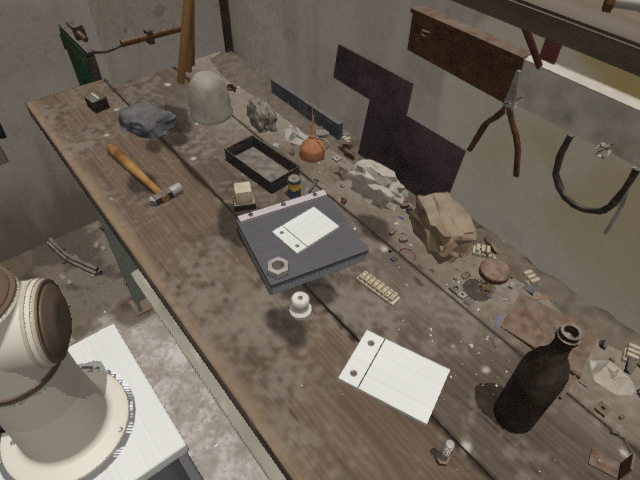

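The top view shows two plates: one at (265,220) on the dark block, and a larger one at (475,260) lying on the bench. The one on the block fits the description (about 130x90, on the block, right of the fence). The fence runs along (213,220), the nut is at (300,285), the battery at (181,180), the relay at (155,248), the insulator at (352,291) and the strip at (380,201). Next I measure and confirm with a crop.

```bash
cat > h.py <<'E'
import numpy as np,cv2
from station import readout,camera,bot
def ray(c,uv,z):
    uv=np.atleast_2d(uv).astype(float)
    d=np.c_[(uv[:,0]-c['cx'])/c['fx'],(uv[:,1]-c['cy'])/c['fy'],np.ones(len(uv))]@c['R']
    o=-c['R'].T@c['t']
    return (o+d*((z-o[2])/d[:,2])[:,None])[:,:2]
def rect(p):
    (c,s,a)=cv2.minAreaRect((p*1000).astype(np.float32)); b=cv2.boxPoints((c,s,a))
    e=b[1]-b[0],b[2]-b[1]; l=max(e,key=np.linalg.norm); l=l if l[0]>0 else -l
    return np.array(c),sorted(s),np.arctan2(l[1],l[0])
def measure(c,v=True,thr=185):
    g=cv2.cvtColor(c['img'],cv2.COLOR_RGB2GRAY);S=cv2.cvtColor(c['img'],cv2.COLOR_RGB2HSV)[...,1]
    m=((g>thr)&(S<50)).astype(np.uint8)*255
    out=[]
    for k in cv2.findContours(m,cv2.RETR_EXTERNAL,cv2.CHAIN_APPROX_NONE)[0]:
        a=cv2.contourArea(k)
        if a<600: continue
        k=k[:,0];out.append((k.mean(0).round(),a,rect(ray(c,k,.046)),rect(ray(c,k,.052))))
    return out,m
E
python3 - <<'E'
from h import *
c=camera('top');o,m=measure(c)
for x in o:
    print(x)
g=cv2.cvtColor(c['img'],cv2.COLOR_RGB2GRAY);print(g[220,195:345])
# dark block top
hsv=cv2.cvtColor(c['img'],cv2.COLOR_RGB2HSV)
cv2.imwrite('pics/crop.png',cv2.resize(c['img'][145:320,180:350,::-1],None,fx=3.4,fy=3.4,interpolation=cv2.INTER_CUBIC))
for n,p,z in(('nut',(301,285),.021+.04),('batt',(181,179),.06),('relay',(155,246),.06),('ins',(352,291),.05)): print(n,ray(c,p,z))
print('corners',ray(c,[(224,158),(338,177),(314,305),(194,284)],.04))
E
```

```text
(array([291., 449.]), 17715.5, (array([212.5650177 ,  41.73373413]), [112.97674560546875, 763.7771606445312], np.float32(1.5400207)), (array([213.35209656,  41.46401978]), [112.3519058227539, 759.5529174804688], np.float32(1.5400207)))
(array([556., 441.]), 10130.5, (array([ 204.87785339, -368.6920166 ]), [122.86788177490234, 336.5093078613281], np.float32(1.5400211)), (array([ 205.70744324, -366.6918335 ]), [122.18831634521484, 334.648193359375], np.float32(1.540021)))
(array([474., 259.]), 6407.0, (array([ 519.68579102, -280.04650879]), [122.15625, 180.44847106933594], np.float32(-1.1880138)), (array([ 518.77429199, -278.53649902]), [121.48069763183594, 179.45050048828125], np.float32(-1.1880139)))
(array([265., 220.]), 3536.5, (array([604.49487305,  97.53231812]), [93.56951141357422, 133.13502502441406], np.float32(0.06097211)), (array([603.11437988,  96.95399475]), [93.05200958251953, 132.398681640625], np.float32(0.0609716)))
(array([212., 219.]), 1268.5, (array([609.67181396, 193.04351807]), [20.755722045898438, 231.06272888183594], np.float32(-0.21481915)), (array([608.2625732
[... 707 characters left out ...]
122 124 124 122 125 125 131 186 251 255 255 255 255 255 255 255 255
 255 255 255 255 255 255 255 255 255 255 255 255 255 255 255 255 255 255
 255 255 255 255 255 255 255 255 255 255 255 255 255 255 255 255 255 255
 255 255 255 255 254 235 160 130 130 129 130 127 125 128 126 130 128 127
 128 127 129 133 131 127 131 129 128 125 126 130 132 134 133 131 129 130
 130 130 135 133 133 134 134 131 119 110 107 113 117 112 112 109 103 102
  96  99 101  97  97 100]
nut [[0.48008036 0.03366959]]
batt [[0.68059232 0.24779259]]
relay [[0.55791    0.29205175]]
ins [[ 0.46791486 -0.05594641]]
corners [[ 0.72499559  0.17288694]
 [ 0.68147149 -0.03876805]
 [ 0.44613769  0.01216077]
 [ 0.49027339  0.22605694]]
```

View pics/crop.png

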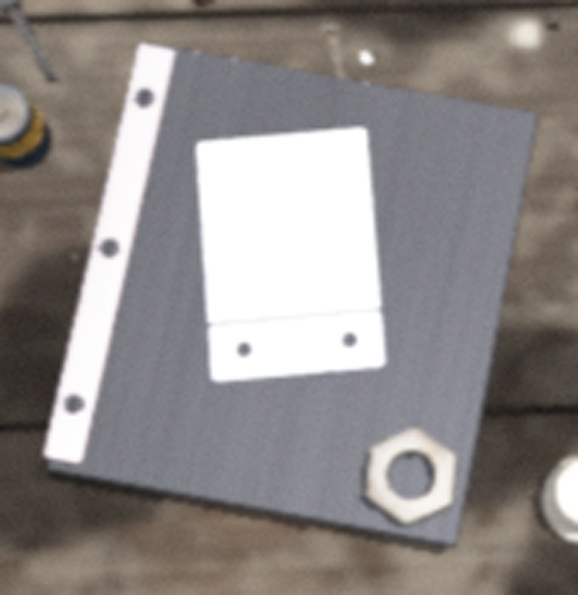

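The crop confirms it: the plate has two holes at (244,349) and (349,340), a scribed line near its front end, and a size of about 130x90. It is turned about +0.28 rad against the block and its centre is about 17 mm behind the block's centre. Plan:
1. Push left with a two-finger bar until the plate is flush with the fence.
2. Push from the rear.
3. Press left again.

```bash
cat >> h.py <<'E'
B=np.array([.5857,.0931]);TH=-.215
ex=np.array([np.cos(TH),np.sin(TH)]);ey=np.array([-ex[1],ex[0]])
def toblock(p): d=np.asarray(p)-B; return np.array([d@ex,d@ey])*1000
from scipy.spatial.transform import Rotation as Ro
def go(bx,by,ztip,along):  # along: 'x' or 'y' = block axis for tool y
    o=readout.get_obs();R=Ro.from_quat(o['orientation']).as_matrix()
    w=np.r_[B+(bx*ex+by*ey)/1000,ztip+bot.tcp_to_tips]
    s=R.T@(w-o['position'])/.03
    a=np.arctan2(R[1,1],R[0,1]);t=TH+(0 if along=='x' else np.pi/2)
    dt=(a-t+np.pi/2)%np.pi-np.pi/2
    print('rows shift',s.round(3),'turn',round(np.degrees(dt)/10,3),'clock',o['clock'],'block pos',toblock(o['position'][:2]).round(1),'tipz',round(o['position'][2]-bot.tcp_to_tips,4),'F',o['ft_force'].round(1),'w',o['grip_width'])
def plate(name='top'):
    for x in measure(camera(name))[0]:
        if 2500<x[1]<4500: print('plate',toblock(x[2][0]/1000).round(1),x[2][1],'rel yaw',round(float(x[2][2]-TH),4))
E
python3 -c "
from h import *
plate();go(-5,-77,.12,'x')"
```

```text
plate [17.4  8.4] [93.58255767822266, 133.0948486328125] rel yaw 0.2767
rows shift [-18.197 -14.327   3.146] turn 8.938 clock 0.25 block pos [-546.2  358.8] tipz 0.2141 F [ 0.7 -0.3  0. ] w 0.09223579863353598
```

```bash
python3 -m jog '[[-18.2,-14.3,0,8.94,-0.2],[-18.2,-14.3,0,8.94,-0.2],[-18.2,-14.3,0,8.94,-0.2],[-18.2,-14.3,0,8.94,-0.2],[-18.2,-14.3,0,8.94,-0.2],[-18.2,-14.3,0,8.94,-0.2],[-18.2,-14.3,0,8.94,-0.2],[-18.2,-14.3,0,8.94,-0.2],[-18.2,-14.3,0,8.94,-0.2],[-18.2,-14.3,0,8.94,-0.2],[-18.2,-14.3,0,8.94,-0.2],[-18.2,-14.3,0,8.94,-0.2],[-18.2,-14.3,3.15,8.94,-0.2],[-18.2,-14.3,3.15,8.94,-0.2],[-18.2,-14.3,3.15,8.94,-0.2],[-18.2,-14.3,3.15,8.94,-0.2]]' 20
python3 - <<'E'
from h import *
go(-5,-77,.043,'x')
cv2.imwrite('pics/w1.png',camera('wrist')['img'][:,:,::-1])
E
```

```text
clock: 2.25
position: [0.5657, 0.0205, 0.13]
orientation: [0.779, 0.627, 0.001, 0.001]
ft_force: [-0.4, -0.3, 1.1]
grip_width: 0.0368
grip_force: 0.0
rows shift [-0.061 -0.039  2.633] turn 0.003 clock 2.25 block pos [ -4.  -75.2] tipz 0.122 F [-0.4 -0.3  1.1] w 0.03683817950878682
```

View pics/w1.png

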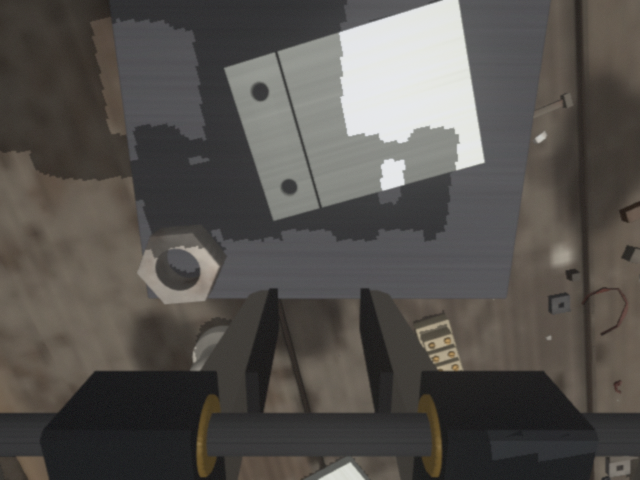

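The wrist view shows both tips at (278,290) and (362,290), clear of the nut at (180,270) and to the right of the plate. I'll descend until the tips just touch the top, to calibrate height.

```bash
python3 -m jog '[[0,0,1.5,0,-0.2],[0,0,2.4,0,-0.2],[0,0,2.5,0,-0.2],[0,0,2.5,0,-0.2]]'; python3 -m jog '[[0,0,0.05,0,-0.2],[0,0,0.05,0,-0.2]]';python3 -m jog '[[0,0,0.05,0,-0.2],[0,0,0.05,0,-0.2]]';python3 -m jog '[[0,0,0.05,0,-0.2],[0,0,0.05,0,-0.2]]'
```

```text
clock: 2.8
position: [0.5663, 0.0199, 0.0551]
orientation: [0.779, 0.627, 0.001, 0.001]
ft_force: [-0.0, -0.5, 0.7]
grip_width: 0.0371
grip_force: 0.0
clock: 3.05
position: [0.5656, 0.0199, 0.0527]
orientation: [0.779, 0.627, 0.001, 0.001]
ft_force: [0.0, 0.2, -0.6]
grip_width: 0.0367
grip_force: 0.0
clock: 3.3
position: [0.5648, 0.02, 0.0501]
orientation: [0.779, 0.627, -0.0, -0.0]
ft_force: [-0.4, -0.6, 0.6]
grip_width: 0.0369
grip_force: 0.0
clock: 3.55
position: [0.5648, 0.0201, 0.0485]
orientation: [0.779, 0.627, -0.0, -0.0]
ft_force: [0.6, 0.4, 0.4]
grip_width: 0.0368
grip_force: 0.0
```

```bash
python3 -m jog '[[0.3,0,0,0,-0.2],[0.45,0,0,0,-0.2],[0.6,0,0,0,-0.2],[0.75,0,0,0,-0.2],[0.9,0,0,0,-0.2],[1.05,0,0,0,-0.2],[1.2,0,0,0,-0.2],[1.35,0,0,0,-0.2],[1.5,0,0,0,-0.2],[1.65,0,0,0,-0.2],[1.75,0,0,0,-0.2],[1.85,0,0,0,-0.2],[1.95,0,0,0,-0.2],[2.0,0,0,0,-0.2],[2.0,0,0,0,-0.2]]'; python3 - <<'E'
from h import *
go(-5,-10,.0415,'x')
cv2.imwrite('pics/w2.png',camera('wrist')['img'][:,:,::-1])
E
```

```text
clock: 5.42
position: [0.5778, 0.0788, 0.0487]
orientation: [0.779, 0.627, 0.0, -0.0]
ft_force: [-0.8, -0.5, -0.6]
grip_width: 0.0366
grip_force: 0.2
rows shift [ 0.188 -0.01  -0.028] turn -0.002 clock 5.425 block pos [ -4.7 -15.6] tipz 0.0407 F [-0.8 -0.5 -0.6] w 0.036580947316408534
```

View pics/w2.png

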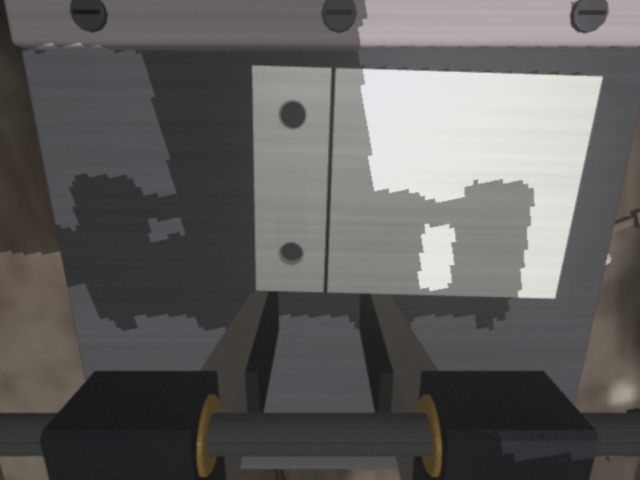

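The wrist view shows the plate almost parallel to the fence, left edge at row ~70 and fence foot at row ~48, so a gap of about 6 mm remains. Next I back off, lift and turn to get behind it.

```bash
python3 -m jog '[[-0.4,0,0,0,-0.2],[-0.5,0,-1,0,-0.2],[-0.5,0,-2.6,0,-0.2],[-0.5,0,-2.6,-9,-0.2],[-0.5,0,-2.6,-9,-0.2],[-0.5,0,-2.6,-9,-0.2],[-0.5,0,-2.6,-9,-0.2],[-0.5,0,-2.6,-9,-0.2],[-0.5,0,-2.6,-9,-0.2],[-0.5,0,-2.6,-9,-0.2],[-0.5,0,-2.6,-9,-0.2],[-0.5,0,-2.6,-9,-0.2],[-0.5,0,-2.6,-9,-0.2]]'; python3 - <<'E'
from h import *
go(107,40,.12,'y');plate()
E
```

```text
clock: 7.1
position: [0.5745, 0.0634, 0.1267]
orientation: [0.108, 0.994, 0.0, 0.0]
ft_force: [-0.8, -0.2, -0.2]
grip_width: 0.0365
grip_force: 0.0
rows shift [-3.718  2.387 -0.042] turn -0.01 clock 7.1 block pos [ -4.6 -31.4] tipz 0.1187 F [-0.8 -0.2 -0.2] w 0.03648955597720427
plate [116.7  45.2] [115.22960662841797, 130.74639892578125] rel yaw 1.6842
```

```bash
python3 -m jog '[[-3.7,2.4,0,0,-0.2],[-3.7,2.4,0,0,-0.2],[-3.7,2.4,0,0,-0.2],[-3.7,2.4,0,0,-0.2]]'; python3 - <<'E'
from h import *
go(107,40,.0415,'y')
cv2.imwrite('pics/w3.png',camera('wrist')['img'][:,:,::-1])
E
```

```text
clock: 7.65
position: [0.698, 0.1104, 0.1262]
orientation: [0.108, 0.994, -0.0, -0.0]
ft_force: [-0.5, -0.8, -0.1]
grip_width: 0.0368
grip_force: 0.0
rows shift [-0.035 -0.029  2.555] turn -0.005 clock 7.65 block pos [106.   40.9] tipz 0.1182 F [-0.5 -0.8 -0.1] w 0.036751008950334944
```

View pics/w3.png

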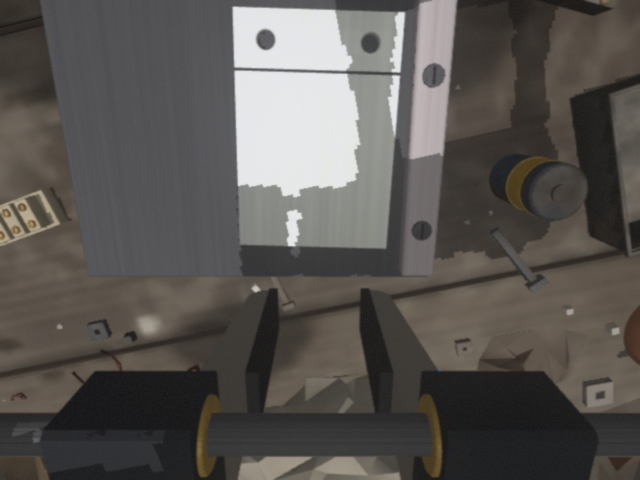

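The wrist view shows the plate's rear edge at row 247, only about 28 px in front of the block's rear edge at row 275. I compute both before descending.

```bash
cat >> h.py <<'E'
def wcam():
    o=readout.get_obs();c=camera('wrist');T=np.eye(4);T[:3,:3]=Ro.from_quat(o['orientation']).as_matrix();T[:3,3]=o['position']
    M=np.linalg.inv(T@c['mount']);c['R'],c['t']=M[:3,:3],M[:3,3];return c
def wb(c,uv,z): return np.array([toblock(p) for p in ray(c,uv,z)]).round(1)
E
python3 -c "
from h import *
c=wcam()
print('plate rear R/L, front R/L',wb(c,[(240,246),(387,249),(233,8),(405,12)],.046))
print('block rear R, fence foot rear/front',wb(c,[(90,275),(403,275),(415,3)],.04))
print('nominal tip row',wb(c,[(278,290),(362,290)],.118))"
```

```text
plate rear R/L, front R/L [[ 97.6  -7.8]
 [ 99.7  82.9]
 [-33.   -3.9]
 [-31.   86.1]]
block rear R, fence foot rear/front [[ 119.  -107. ]
 [ 119.3   95.1]
 [ -36.5   92.3]]
nominal tip row [[95.4 22.5]
 [95.5 60.1]]
```

```bash
python3 -m jog '[[-0.4,-0.03,0,0,-0.2],[-0.4,-0.03,1.5,0,-0.2],[-0.4,-0.03,2.5,0,-0.2],[-0.4,-0.03,2.6,0,-0.2],[-0.4,-0.03,2.6,0,-0.2]]'; python3 -m jog '[[0.2,0,0,0,-0.2],[0.4,0,0,0,-0.2],[0.6,0,0,0,-0.2],[0.8,0,0,0,-0.2],[1.0,0,0,0,-0.2],[1.2,0,0,0,-0.2],[1.4,0,0,0,-0.2],[1.6,0,0,0,-0.2],[1.8,0,0,0,-0.2],[2.0,0,0,0,-0.2],[2.2,0,0,0,-0.2],[2.4,0,0,0,-0.2],[2.6,0,0,0,-0.2],[2.8,0,0,0,-0.2],[3.0,0,0,0,-0.2],[3.2,0,0,0,-0.2],[3.4,0,0,0,-0.2],[3.6,0,0,0,-0.2],[3.75,0,0,0,-0.2],[3.75,0,0,0,-0.2]]'; python3 - <<'E'
from h import *
go(-10,40,.0415,'y')
c=wcam();cv2.imwrite('pics/w4.png',c['img'][:,:,::-1])
E
```

```text
clock: 8.38
position: [0.7091, 0.1067, 0.0493]
orientation: [0.108, 0.994, -0.0, -0.0]
ft_force: [-0.2, -0.0, -0.5]
grip_width: 0.0364
grip_force: 0.0
clock: 10.88
position: [0.5989, 0.1315, 0.0484]
orientation: [0.107, 0.994, 0.0, -0.001]
ft_force: [0.3, 0.2, 3.9]
grip_width: 0.0369
grip_force: 2.4
rows shift [ 0.49  -0.01  -0.035] turn -0.001 clock 10.875 block pos [ 4.7 40.3] tipz 0.0404 F [0.3 0.2 3.9] w 0.036880014679625865
```

View pics/w4.png

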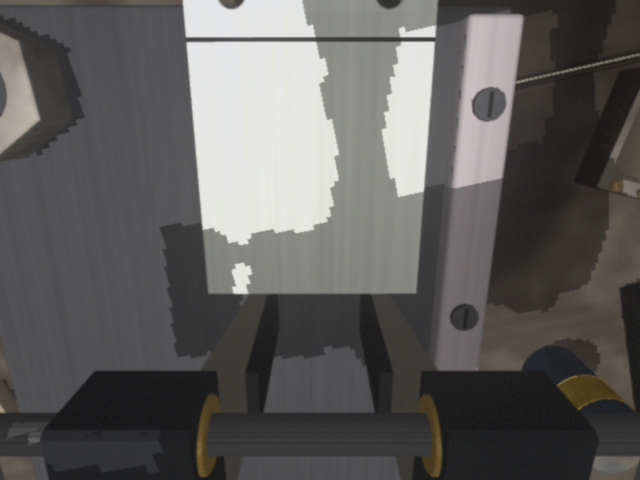

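The wrist view shows the plate square to the block and pushed from its rear end at row 294. The scribe line is at row 39 and the block's front edge at row ~7. Next I work out how far is left.

```bash
python3 -c "
from h import *
c=wcam()
print('scribe',wb(c,[(190,39),(435,39)],.046),'front edge',wb(c,[(100,7),(60,7),(540,12)],.04),'rear',wb(c,[(207,294),(417,294)],.046),'fence',wb(c,[(435,340),(460,60)],.04))
g=cv2.cvtColor(c['img'],cv2.COLOR_RGB2GRAY);print(g[:16,100],g[:16,140],g[33:46,220])"
```

```text
scribe [[-106.7   -6.1]
 [-106.6   82.6]] front edge [[-118.4  -39.8]
 [-118.4  -54.5]
 [-116.6  122.1]] rear [[-6.3 -8. ]
 [-6.3 83. ]] fence [[  19.7   94.5]
 [-100.3   94.2]]
[71 71 71 71 66 62 66 73 76 79 80 79 81 78 81 79] [94 95 94 96 87 73 70 75 80 83 82 82 83 83 83 82] [230 230 229 217 148  88  75  84 143 219 230 231 230]
```

```bash
python3 -m jog '[[0.15,0,0,0,-0.2],[0.3,0,0,0,-0.2],[0.43,0,0,0,-0.2],[0.43,0,0,0,-0.2],[0.43,0,0,0,-0.2]]'; python3 -m jog '[[-0.4,0,0,0,-0.2],[-0.5,0,-1,0,-0.2],[-0.5,0,-2.6,0,-0.2],[-0.5,0,-2.6,9,-0.2],[-0.5,0,-2.6,9,-0.2],[-0.5,0,-2.6,9,-0.2],[-0.5,0,-2.6,9,-0.2],[-0.5,0,-2.6,9,-0.2],[-0.5,0,-2.6,9,-0.2],[-0.5,0,-2.6,9,-0.2],[-0.5,0,-2.6,9,-0.2],[-0.5,0,-2.6,9,-0.2],[-0.5,0,-2.6,9,-0.2]]'; python3 -c "
from h import *
go(-85,-28,.12,'x')"
```

```text
clock: 11.6
position: [0.5866, 0.1341, 0.0484]
orientation: [0.107, 0.994, -0.0, -0.001]
ft_force: [-0.9, -0.2, 3.6]
grip_width: 0.0368
grip_force: 2.2
clock: 13.22
position: [0.601, 0.1308, 0.1256]
orientation: [0.779, 0.627, -0.001, -0.001]
ft_force: [-0.3, 0.0, -0.4]
grip_width: 0.0368
grip_force: 0.0
rows shift [-2.27  -3.066 -0.071] turn 0.003 clock 13.225 block pos [ 6.9 40.1] tipz 0.1176 F [-0.3  0.  -0.4] w 0.03678402344009082
```

```bash
python3 -m jog '[[-2.27,-3.07,0,0,-0.2],[-2.27,-3.07,0,0,-0.2],[-2.27,-3.07,0,0,-0.2],[-2.27,-3.07,0,0,-0.2],[-2.27,-3.07,0,0,-0.2]]'; python3 - <<'E'
from h import *
go(-85,-28,.0415,'x')
c=wcam();cv2.imwrite('pics/w5.png',c['img'][:,:,::-1])
E
```

```text
clock: 13.85
position: [0.4989, 0.0841, 0.1273]
orientation: [0.779, 0.627, 0.001, 0.001]
ft_force: [0.4, 0.0, 0.7]
grip_width: 0.037
grip_force: 0.0
rows shift [-0.023 -0.075  2.593] turn 0.002 clock 13.85 block pos [-82.9 -27.3] tipz 0.1193 F [0.4 0.  0.7] w 0.03698221943022317
```

View pics/w5.png

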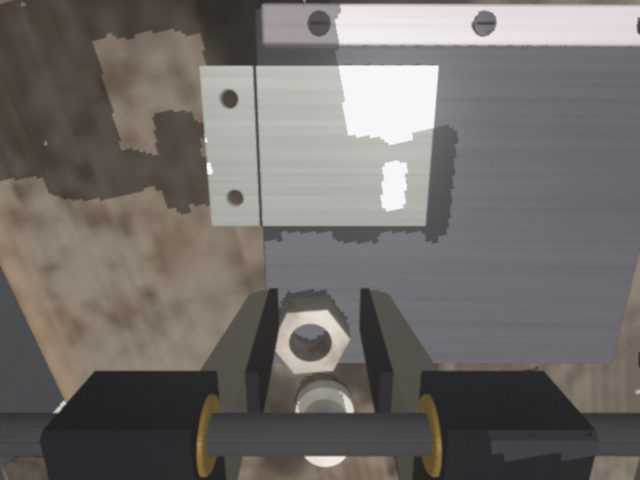

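The wrist view shows the scribe line at columns 255–262 almost over the block's front edge at 259–266. The fence foot is at row 46, the plate's left edge at row 66, and the nut at (311,338) between and behind the tips. I'll check the nut clearance.

```bash
python3 -c "
from h import *
c=wcam()
print('nut near',wb(c,[(288,311),(335,308)],.061),'plate right',wb(c,[(211,226),(427,226)],.046),'left',wb(c,[(201,67),(438,66)],.046),'fence',wb(c,[(270,46),(600,46)],.04),'scribe',wb(c,[(255,67),(262,226)],.046),'edge',wb(c,[(259,55),(265,260)],.04))"
```

```text
nut near [[-103.   -57.4]
 [ -74.4  -55.4]] plate right [[-149.7   -7.9]
 [ -18.4   -7.9]] left [[-148.3   81.6]
 [ -19.3   82.1]] fence [[-111.    92.9]
 [  70.6   92.9]] scribe [[-118.9   81.6]
 [-118.7   -7.9]] edge [[-117.3   88.3]
 [-118.6  -31.9]]
```

```bash
python3 -m jog '[[0,-0.07,1.5,0,-0.2],[0,-0.07,2.5,0,-0.2],[0,-0.07,2.6,0,-0.2],[0,-0.07,2.6,0,-0.2]]'; python3 -m jog '[[0.1,0,0,0,-0.2],[0.2,0,0,0,-0.2],[0.3,0,0,0,-0.2],[0.4,0,0,0,-0.2],[0.5,0,0,0,-0.2],[0.55,0,0,0,-0.2],[0.6,0,0,0,-0.2],[0.6,0,0,0,-0.2]]'; for i in 1 2; do python3 -m jog '[[0.05,0,0,0,-0.2],[0.05,0,0,0,-0.2]]' | grep -E 'pos|ft'; done; python3 -c "
from h import *
go(-85,-8,.0415,'x')"
```

```text
clock: 14.45
position: [0.4961, 0.0845, 0.0487]
orientation: [0.779, 0.627, 0.0, 0.0]
ft_force: [0.8, 0.6, -0.3]
grip_width: 0.0371
grip_force: 0.0
clock: 15.45
position: [0.4993, 0.102, 0.0487]
orientation: [0.779, 0.627, 0.0, 0.0]
ft_force: [-1.5, -1.2, 0.7]
grip_width: 0.0366
grip_force: 0.8
position: [0.4996, 0.1033, 0.0486]
ft_force: [-0.7, -2.7, 1.9]
position: [0.4996, 0.1035, 0.0486]
ft_force: [-1.4, -8.6, 1.7]
rows shift [ 0.007  0.044 -0.03 ] turn 0.002 clock 15.95 block pos [-86.3  -8.2] tipz 0.0406 F [-1.4 -8.6  1.7] w 0.03696200777409416
```

The side force rose to 8.6 N, so the plate is against the fence. One more small press, then I retreat and check.

```bash
python3 -m jog '[[0.04,0,0,0,-0.2],[0.04,0,0,0,-0.2]]' | grep ft; python3 -m jog '[[-0.2,0,0,0,-0.2],[-0.5,0,0,0,-0.2],[-0.6,0,-1,0,-0.2],[-0.6,0,-2.6,0,-0.2],[-0.6,0,-2.6,0,-0.2],[-0.6,0,-2.6,0,-0.2]]' | grep -E 'pos|ft'; python3 - <<'E'
from h import *
c=wcam();cv2.imwrite('pics/w6.png',c['img'][:,:,::-1])
E
```

```text
ft_force: [-3.0, -12.5, 4.1]
position: [0.4958, 0.0885, 0.126]
ft_force: [0.1, -0.1, -0.4]
```

View pics/w6.png

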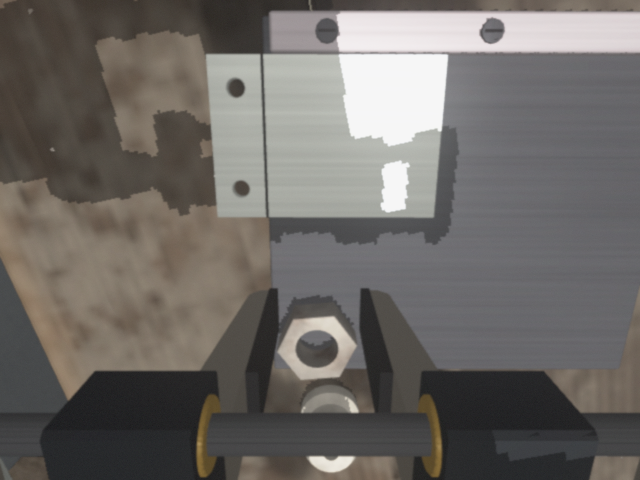

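The wrist view shows the plate's left edge at row 54 against the fence foot at row 52, along its whole length. The scribe line, columns 262–267, sits on the block's front edge at 266–272. Numbers next.

```bash
python3 -c "
from h import *
c=wcam()
print('front',wb(c,[(207,55),(218,217)],.046),'rear',wb(c,[(448,55),(434,217)],.046),'fence',wb(c,[(500,52),(620,52)],.04),'scribe',wb(c,[(262,55),(267,216)],.046),'edge',wb(c,[(270,230),(272,270)],.04))
g=cv2.cvtColor(c['img'],cv2.COLOR_RGB2GRAY)
for x in(235,290,400,430): print(x,g[44:64,x])
print(g[250,262:282])"
```

```text
front [[-148.7   91. ]
 [-149.3    1.8]] rear [[-19.5  90.9]
 [-19.8   1.7]] fence [[10.5 93.1]
 [76.1 93. ]] scribe [[-119.2   91. ]
 [-119.9    2.4]] edge [[-119.1   -8. ]
 [-118.8  -34.5]]
235 [ 54  55  53  54  54  53  55  55  68 116 168 182 181 181 179 179 177 178
 177 177]
290 [152 152 150 153 147 136 122 108  99 125 172 185 184 183 181 180 181 182
 180 180]
400 [238 238 238 237 235 228 213 186 160 197 243 246 246 246 246 246 246 246
 246 246]
430 [236 236 235 234 232 226 212 181 144 173 234 245 246 246 246 246 246 246
 246 246]
[120 122 123 122 122 121 121 120 115 104 103 110 114 113 114 113 113 114
 114 113]
```

```bash
python3 -c "
from station import order
print(order.close_job())"
```

```text
the job is handed in; nothing more can be done
None
```

The plate lies flush along the fence with its front end measured about 30 mm over the block's front edge, and the job is handed in; the verdict was not shown, and of the bystanders I only rechecked the nut by eye.

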